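Lay out the potting bench

ROBOT

A 7-joint arm with a two-finger parallel gripper is mounted at the origin on the work surface. World frame = base frame: x ahead of the robot, y to its left, z up, the work surface at z = 0. Lengths are in m, angles in rad, forces in N, time in s.
With the tool pointing down it reaches from about 0.425 to 0.925 m from the base axis. Payload 6.8 kg.
Tool frame: the origin (TCP) lies on the front face of the gripper's body, between the roots of the fingers; the fingertips stand 73 mm ahead of it and the grasp point (between the pads) lies 54 mm ahead of it (env.nose_length is the distance from the TCP to the fingertips, in m); z points along the fingers, y is the line along which they close (so a half turn about z gives the same grasp; the last joint's range is limited). The gripper opens to 85 mm and grips with 20 to 120 N. Pads are 22 mm wide; open, the fingers measure 114 mm over their backs; the gripper's body (76 mm by 85 mm) begins 54 mm behind the grasp point. The pads swing forward as they close: fully open they stand 13 mm farther back than shut.
Start: joints at [1.018, 0.477, 0.022, 1.555, -0.011, 1.109, -0.083], TCP at [0.29, -0.609, 0.304] pointing down, gripper open.
Joint ranges: [-2.96, 2.96], [-0.34, 2.1], [-1.41, 1.46], [0.24, 2.44], [-1.37, 4.51], [0.17, 1.92], [-2.96, 2.96]. Speed limits (rad/s): [2.39, 2.39, 3.14, 3.14, 3.14, 3.14, 3.14].

INTERFACE

Orientations are given as a unit quaternion [w, x, y, z].
In Python, from cell import env, kin, camera, calibration, job gives the robot as it stands. The module is installed in compiled form; this text tells all that it offers. Calls block until the motion is done:
- env.reach(position, orientation): joint-space move of the TCP to a pose.
- env.movel(position, velocity=0.15, rot=None, stop_force=None): straight line of the TCP; rot=None keeps the orientation; velocity is the mean speed in m/s. With stop_force (N) it stops when the force on the tool has changed by that much, and returns True; else False.
- env.goto_joints(angles): joint-space move.
- env.grip(opening, f_grip=None): finger opening in m; f_grip is the grip in N (None keeps the last); returns when the fingers have stopped.
- env.dwell(seconds).
- kin.inverse_kinematics(position, orientation): joint angles nearest the present ones, or None.
- env.get_state(): the state.
- camera(name): name is "scene" or "top" or "wrist"; returns (picture, depth): 400x640x3 uint8, blue, green, red; 400x640 float32, m along the optical axis (not along the pixel's ray), 0 where there is no reading.
- calibration(name): a dict with "fx", "fy", "cx", "cy" (pixels), "rvec" (rotation vector, rad) and "tvec" (3), from world to camera coordinates, as OpenCV has them. Camera axes: x right, y down, z forward; pixel columns grow to the right and rows downward; lengths in m; the calibration is good to about 2 mm. A picture is of the moment at which its call begins: read the wrist's pose just before it. calibration takes no time and is no camera call; for the wrist camera it gives the pose at the moment of the call.
A pose or a line that the arm cannot do raises env.PlanningError and nothing moves.
- job.job_done(): hands the job in; it is judged then, once.
The state is a dict: "time": time; "qpos": joint angles; "joint_velocities": joint speeds; "joint_torque": joint torques, N m; "tcp_pos": TCP position; "orientation": TCP orientation; "force": force on the tool from outside, world axes, zero at the start; "torque": the same for the moment, N m; "opening": finger opening in m; "gripper_force": force on a finger pad.
Only numpy, scipy, OpenCV 4.12 (cv2) and the standard library are available. Lean on these libraries where they do the work, as an engineer would, in place of code of your own. Each camera call takes 0.05 s, during which the arm holds its last target. There are 200 camera calls.

TASK

Lay out the bench for potting on: stand the terracotta saucer in the middle of the top of the grey kneeling block and the green pot upright in the saucer, and put the square pot upright, right down in the tray's empty cell between the two seedlings. Lay the hand fork on the bench in front of the caddy (on the robot's side), parallel to the caddy's front and centred on it, either way round, with the fork's middle line about 7 cm from the caddy. Leave the reel, the jar and the seed tin where they are.

Things in the scene. Friction and masses are not known exactly. Their poses are not given: they have to be found in the camera images.
- block: Grey silicone kneeling block, a flat plain slab 120 (its x, depth) x 200 (its y, length) x 40 mm high; does not move. Origin at the centre of its underside on the bench; its flat top is 40 mm above.
- tray: Fixed black seedling tray, 128 (x) x 190 (y) x 35 mm high, walls and floor 4 mm. Two rows of three cells, 58 mm square, 62 mm apart. Origin: centre of the underside. In the front row (robot's side, -x) the left and right cells (x -31, y +-62) hold fixed round clay seedling pots 48 mm across, 54 mm high, leaves to 85 mm. The cell between them (centre x -31, y 0) and the back row are empty.
- caddy: Fixed white ceramic compost caddy, a rounded box with a hinged lid that stays shut and a wooden knob. 130 deep (its x) x 140 wide (its y); lid top 134 mm, knob top 156 mm above the bench. Origin on the bench at the foot of the middle of its FRONT face (robot's side); the caddy extends from there to +x, and in front of it is -x.
- saucer: Round terracotta saucer, an open shallow dish 66 mm across at the rim, 58 mm at the foot, 24 mm high; wall 5 mm, floor 6 mm thick, inside about 50 mm across at the floor. Loose, about 0.1 kg. Origin at the centre of its underside, z up.
- pot: Round green plastic plant pot, open at the top, 62 mm across over its straight collar (from 46 to 70 mm height), tapering to 44 mm at the foot, 70 mm high, wall 3 mm. Loose, about 50 g. Origin at the centre of its underside, z up.
- square_pot: Black plastic square pot with straight sides, 50 x 50 x 70 mm high, wall 3 mm, open at the top. Loose, about 50 g. Origin at the centre of its underside, z up, x and y square to its sides.
- fork: Loose hand fork lying flat, about 0.14 kg: wooden handle 24 mm wide, 22 mm high; flat three-tined stainless steel head 56 mm wide, 5 mm thick. 190 mm long along its x: handle from -95 to +20 mm, neck and tines from +20 to +95 mm. Origin at mid-length on the underside, where the handle can be gripped near the balance point; z up.
- reel: Empty wooden reel standing on end, 36 mm across, 40 mm high; loose, to be left alone. Origin at the centre of its underside.
- jar: Small amber glass jar with a metal cap, 44 mm across, 55 mm high; loose, to be left alone. Origin at the centre of its underside.
- seed_tin: Plain metal seed tin, a box 70 x 40 x 30 mm high; loose, to be left alone. Origin at the centre of its underside.

How it is judged:
At the end, for the whole second after the job is handed in: Saucer upright on the block within 13 mm of its middle; green pot upright on the saucer floor within 11 mm of centre; square pot upright, right down in the front middle cell; fork flat, centred on the caddy within 15 mm, middle line 55 to 85 mm from its front, parallel within 0.17 rad; all at rest (horizontal distance between saucer and block below 0.013 m and height (world z) of saucer between 0.034 and 0.046 m and angle between each of saucer, pot, square_pot, fork's own z axis and vertical below 0.12 rad and horizontal distance between pot and saucer below 0.011 m and z of pot in the frame of saucer between 0.001 and 0.011 m and x of square_pot in the frame of tray between -0.041 and -0.021 m and y of square_pot in the frame of tray between -0.01 and 0.01 m and height (world z) of square_pot between -0.001 and 0.01 m and x of fork in the frame of caddy between -0.085 and -0.055 m and y of fork in the frame of caddy between -0.015 and 0.015 m and angle between the x axis of fork and the y axis of caddy, either way round below 0.17 rad and height (world z) of fork between -0.005 and 0.006 m and linear speed of each of saucer, pot, square_pot, fork below 0.02 m/s); the robot touches nothing.
It fails at once if the reel is moved by more than 25 mm (distance of reel from where it was at the start of the episode above 0.025 m).
It fails at once if the jar is moved by more than 25 mm (distance of jar from where it was at the start of the episode above 0.025 m).
It fails at once if the seed tin is moved by more than 25 mm (distance of seed_tin from where it was at the start of the episode above 0.025 m).
It also fails if it takes over 120 s, if anything falls off the work surface, if the arm or the gripper's body presses on something with over 40 N, if the wrist force passes 120 N, or if a joint passes its speed limit or range.

## Working session

There is one attempt and no reset: what is moved stays moved. The work goes in short steps, each a Python script; the robot and the scene stay as the last script left them, time stands still between calls to the robot, and variables do not carry over. Pictures are saved under pics/ and viewed, at most 14 in all, crops included, and the job is handed in when it is done.

```bash
mkdir -p pics; cat > h.py <<'E'
import numpy as np, cv2
from cell import env, kin, camera, calibration, job
from scipy.spatial.transform import Rotation as R
def world(name, depth, cal=None):
    c=cal or calibration(name); v,u=np.indices(depth.shape)
    p=np.stack([(u-c['cx'])/c['fx']*depth,(v-c['cy'])/c['fy']*depth,depth],-1)
    Rm=cv2.Rodrigues(np.array(c['rvec'],float))[0]
    return (p-np.array(c['tvec'],float).ravel())@Rm
E
python3 - <<'E'
from h import *
for n in('top','scene'):
    p,d=camera(n); cv2.imwrite(f'pics/{n}.png',p); np.savez(f'{n}.npz',p=p,d=d,w=world(n,d))
    c=calibration(n); print(n,c, (d>0).mean())
s=env.get_state(); print(s['orientation'],s['tcp_pos'],env.nose_length)
E
```

```text
top {'fx': 513.7854433339373, 'fy': 513.7854433339373, 'cx': 318.7000215718982, 'cy': 198.08451604033831, 'rvec': array([ 2.19254785, -2.01780412,  0.2155425 ]), 'tvec': array([-0.03268573,  0.50491323,  1.12154517])} 0.99595703125
scene {'fx': 427.04739879400836, 'fy': 427.04739879400836, 'cx': 312.7938092039084, 'cy': 195.48019098002084, 'rvec': array([ 1.71492032,  2.08187914, -0.6155756 ]), 'tvec': array([ 0.07944913, -0.39556127,  1.3082303 ])} 0.99596484375
[-7.75747679e-04  9.75368602e-01  2.20579761e-01 -2.38610291e-04] [ 0.29025893 -0.60895999  0.30302397] 0.0726
```

View pics/top.png

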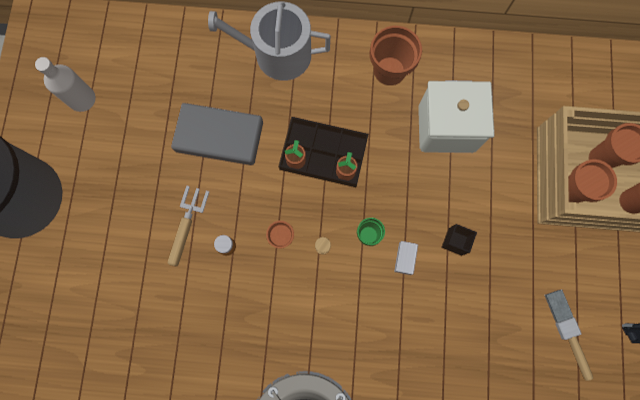

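View pics/scene.png

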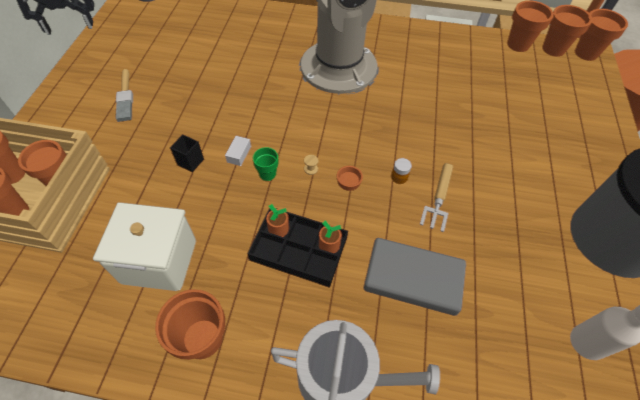

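The top view shows (up = +x, left = +y): block (217,134), tray (323,152), caddy (457,115), saucer (281,235), pot (370,232), square pot (460,240), fork (185,228), jar (224,245), reel (323,245) and tin (406,258). The scene view agrees, with everything upright.

```bash
python3 - <<'E'
from h import *
D=np.load('top.npz'); w=D['w'];p=D['p']
# plane check
for (u,v) in [(250,300),(500,200),(330,200),(140,180)]: print('bench',w[v,u].round(4))
def comp(seed,zlo,zhi,box=60):
    m=((w[...,2]>zlo)&(w[...,2]<zhi)).astype(np.uint8)
    u,v=seed; k=np.zeros_like(m); k[max(0,v-box):v+box,max(0,u-box):u+box]=1; m*=k
    n,l,st,_=cv2.connectedComponentsWithStats(m)
    # label closest to the seed
    ys,xs=np.nonzero(l); i=np.argmin((xs-u)**2+(ys-v)**2); return l==l[ys[i],xs[i]]
def rect(name,m):
    q=w[m]; r=cv2.minAreaRect((q[:,:2]*1000).astype(np.float32)); print(name,'n',m.sum(),'c',np.round(r[0],1),'size',np.round(r[1],1),'ang',round(r[2],1),'z',np.percentile(q[:,2],[5,50,95]).round(4), )
rect('block',comp((217,134),.03,.05))
rect('tray',comp((323,152),.025,.042))
rect('caddy',comp((457,115),.12,.14))
rect('saucer',comp((281,235),.017,.03,25))
rect('pot',comp((370,232),.06,.08,25))
rect('sq',comp((460,240),.06,.08,30))
rect('fork',comp((180,245),.010,.035,50))
rect('jar',comp((224,245),.045,.065,25))
rect('reel',comp((323,245),.03,.05,25))
rect('tin',comp((406,258),.02,.04,30))
rect('forkhead',comp((194,200),.002,.035,30)) 
# fork: colour mask tines (bright grey)
E
```

```text
bench [0.2658 0.1472 0.002 ]
bench [ 0.5492 -0.4234 -0.0023]
bench [ 0.5149 -0.0172 -0.    ]
bench [ 0.5262  0.4434 -0.0008]
block n 3976 c [649.8 266. ] size [199.4 121.4] ang 84.4 z [0.0354 0.0401 0.044 ]
tray n 992 c [626.8   8.5] size [190.2 129.9] ang 81.2 z [0.0264 0.0327 0.0383]
caddy n 3475 c [ 718.8 -287.3] size [135.9 142.6] ang 3.0 z [0.1302 0.1339 0.1373]
saucer n 208 c [419.5  92.2] size [62.7 63.4] ang 50.0 z [0.0183 0.0233 0.0275]
pot n 148 c [ 436.8 -112.4] size [59.4 60.9] ang 49.0 z [0.0632 0.0693 0.0733]
sq n 200 c [ 438.3 -315.8] size [52.4 50.9] ang 72.7 z [0.0614 0.069  0.0744]
fork n 587 c [397.1 322.1] size [ 26.9 139.5] ang 79.9 z [0.0129 0.0206 0.0256]
jar n 256 c [382.4 215.1] size [37.4 39. ] ang 5.9 z [0.0508 0.0549 0.0583]
reel n 189 c [401.   -8.1] size [32.4 34.2] ang 3.4 z [0.0363 0.0403 0.0437]
tin n 557 c [ 389.6 -201. ] size [40.6 70.3] ang 83.3 z [0.0265 0.0302 0.0338]
forkhead n 549 c [469.1 315.1] size [ 69.1 115.4] ang 68.2 z [0.0024 0.0064 0.0236]
```

Depth clusters match the stated sizes. Now a close wrist look at the square pot.

```bash
cat >> h.py <<'E'
def quat(yaw):  # tool down, tool y (closing line) at angle yaw from world y, +-pi variants
    q=(R.from_euler('z',yaw)*R.from_euler('x',np.pi)).as_quat(); return np.array([q[3],*q[:3]])
def tcp_xy(xy,z,yaw): return np.array([xy[0],xy[1],z])
def look(name='wrist'):
    c=calibration(name); p,d=camera(name); return p,d,world(name,d,c)
def comp(w,c,r,zlo,zhi,extra=None):
    m=(w[...,2]>zlo)&(w[...,2]<zhi)&(np.hypot(w[...,0]-c[0],w[...,1]-c[1])<r)
    if extra is not None: m&=extra
    n,l,st,_=cv2.connectedComponentsWithStats(m.astype(np.uint8))
    return l==1+np.argmax(st[1:,4])
def rect(name,w,m):
    q=w[m]; r=cv2.minAreaRect((q[:,:2]*1000).astype(np.float32)); print(name,m.sum(),np.round(r[0],1),np.round(r[1],1),round(r[2],1),'z',np.percentile(q[:,2],[5,50,95]).round(4)); return r
def T(): s=env.get_state(); print('t',round(s['time'],1),np.round(s['tcp_pos'],4),np.round(s['force'],1),'open',round(s['opening'],4))
E
python3 - <<'E'
from h import *
T()
for yaw in np.radians([0,90,-17,73,-107,163]):
    q=kin.inverse_kinematics([.438,-.316,.25],quat(yaw)); print(np.degrees(yaw), None if q is None else np.round(q,2))
env.reach([.438,-.316,.28],quat(np.radians(-17))); T()
p,d,w=look(); cv2.imwrite('pics/w1.png',p)
rect('sq',w,comp(w,(.438,-.316),.06,.06,.08)); 
print(w[200,320],w[10,10],w[390,630])
E
```

```text
t 0.1 [ 0.2903 -0.609   0.303 ] [-0.3  0.3 -0.8] open 0.0852
0.0 [ 0.51  0.32 -0.    1.93  0.    0.89 -1.06]
90.0 [ 0.77  0.34 -0.32  1.92  0.13  0.91  0.39]
-17.0 [ 0.47  0.32  0.05  1.94 -0.02  0.89 -1.34]
73.0 [ 0.72  0.33 -0.26  1.92  0.1   0.9   0.12]
-107.0 [ 0.2   0.33  0.38  1.95 -0.16  0.89 -2.78]
163.0 [ 0.97  0.37 -0.56  1.9   0.24  0.93  1.56]
t 1.4 [ 0.4377 -0.317   0.2802] [ 0.3 -0.7  0.5] open 0.0853
sq 1189 [ 439.3 -316.3] [50.1 50.4] 72.2 z [0.0618 0.0685 0.0699]
[ 0.41828308 -0.30878787  0.04548714] [ 6.54026598e-01 -9.33299376e-02 -4.88047717e-04] [ 0.43091491 -0.38077469  0.29014722]
```

View pics/w1.png

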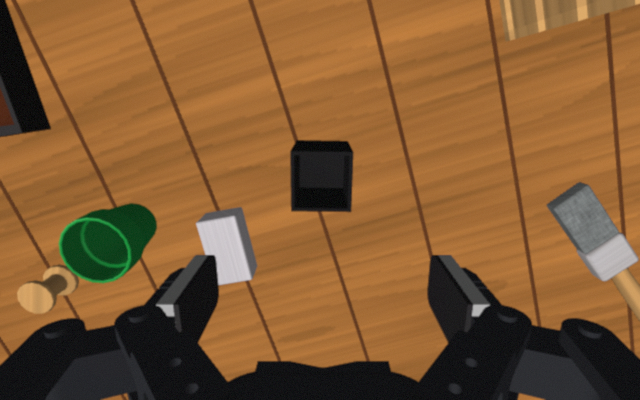

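The wrist view shows the square pot at (322,176), agreeing with the top view to about 1 mm. I'll do a quick scan of the other things from close by, all in one script.

```bash
python3 - <<'E'
from h import *
def at(x,y,z,yaw): 
    env.reach([x,y,z],quat(yaw)); env.dwell(.15); return look()
p,d,w=at(.58,-.29,.33,0); cv2.imwrite('pics/wc.png',p)
m=comp(w,(.72,-.29),.12,.125,.14); rect('caddytop',w,m)
f=(w[...,2]>.03)&(w[...,2]<.10)&(np.abs(w[...,0]-.655)<.02)&(np.abs(w[...,1]+.29)<.05)
q=w[f]; print('front',f.sum(), np.polyfit(q[:,1]+.29,q[:,0],1) if f.sum()>50 else '')
p,d,w=at(.437,-.112,.28,0); rect('pot',w,comp(w,(.437,-.112),.05,.06,.08))
p,d,w=at(.55,.01,.33,0); cv2.imwrite('pics/wt.png',p); rect('tray',w,comp(w,(.627,.0085),.14,.026,.042)); np.savez('wt.npz',p=p,w=w)
p,d,w=at(.42,.092,.26,0); rect('saucer',w,comp(w,(.4195,.092),.05,.017,.03))
p,d,w=at(.60,.266,.33,0); rect('block',w,comp(w,(.65,.266),.14,.03,.05))
p,d,w=at(.43,.32,.32,0); cv2.imwrite('pics/wf.png',p); np.savez('wf.npz',p=p,w=w)
rect('fork',w,comp(w,(.43,.32),.14,.009,.035))
T()
E
```

```text
caddytop 17438 [ 683.4 -290.2] [ 60.  142.4] 3.9 z [0.1308 0.1322 0.1335]
front 136 [-0.06866991  0.6533683 ]
pot 1124 [ 438.  -112.5] [60.9 61.2] 67.2 z [0.0615 0.0683 0.0696]
tray 5406 [627.9   8.5] [190.7 128.7] 81.5 z [0.0278 0.0325 0.0349]
saucer 1380 [420.1  92.9] [64.5 64.6] 21.1 z [0.0184 0.0224 0.0238]
block 24167 [650.5 267. ] [200.3 120.2] 84.7 z [0.0366 0.0387 0.04  ]
fork 2405 [397.  322.2] [ 24.  135.6] 80.1 z [0.0145 0.0201 0.0218]
t 7.4 [0.4313 0.3194 0.3199] [0.  0.2 0.4] open 0.0852
```

View pics/wf.png

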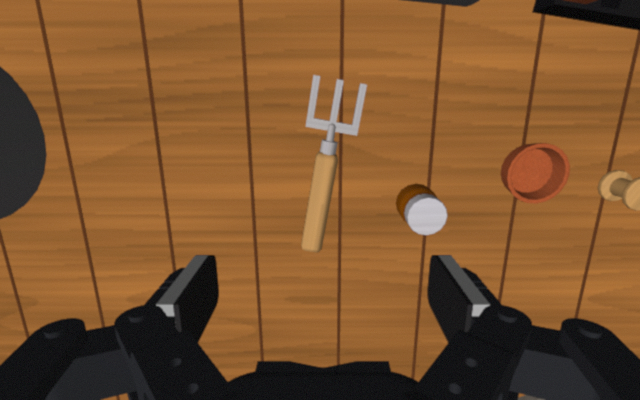

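View pics/wt.png

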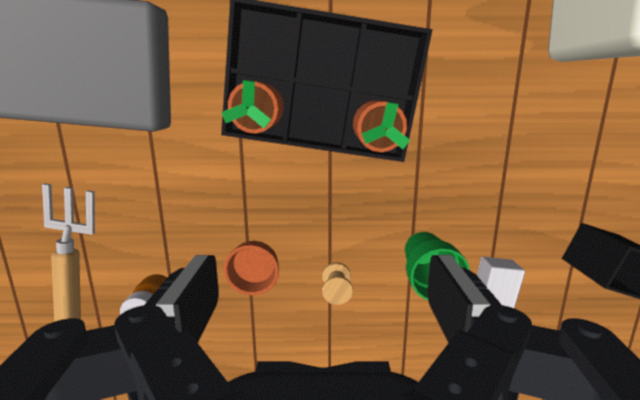

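Fork in the wrist view: handle end at (312,248), middle tine tip at (340,80). The tray view shows the empty cell between seedlings at (318,118). Now I'll move the square pot.

```bash
python3 - <<'E'
from h import *
c=calibration('wrist'); Rm=cv2.Rodrigues(np.array(c['rvec']))[0]; cp=-Rm.T@np.array(c['tvec']).ravel()
print('cam rel tcp',cp-np.array(env.get_state()['tcp_pos']))
for u,v,z in [(340,80,.005),(312,250,.01)]:
    r=Rm.T@[(u-c['cx'])/c['fx'],(v-c['cy'])/c['fy'],1]; print(cp+r*(z-cp[2])/r[2])
pk=[.4393,-.3163]; a=np.radians(72.2); b=np.radians(81.4); t=[.597,.0131]
env.reach([*pk,.22],quat(a)); env.movel([*pk,.1116]); env.grip(.03,25); T()
env.movel([*pk,.26],.25); T()
env.reach([*t,.24],quat(b)); env.dwell(.2); T()
p,d,w=look(); cv2.imwrite('pics/sq.png',p)
p,d=camera('scene'); cv2.imwrite('pics/sq2.png',cv2.resize(p[150:300,220:380],None,fx=3,fy=3))
E
```

```text
cam rel tcp [ 0.07051073 -0.00018147  0.06883516]
[0.51465584 0.30159904 0.005     ]
[0.32716149 0.33217083 0.01      ]
t 11.0 [ 0.4398 -0.3166  0.1125] [-0.5  0.9  6.2] open 0.0494
t 11.7 [ 0.4385 -0.3158  0.2587] [-0.5 -0.3 -0.8] open 0.0498
t 13.3 [0.5969 0.0115 0.2401] [ 0.1 -0.5 -0.6] open 0.0494
```

View pics/sq.png

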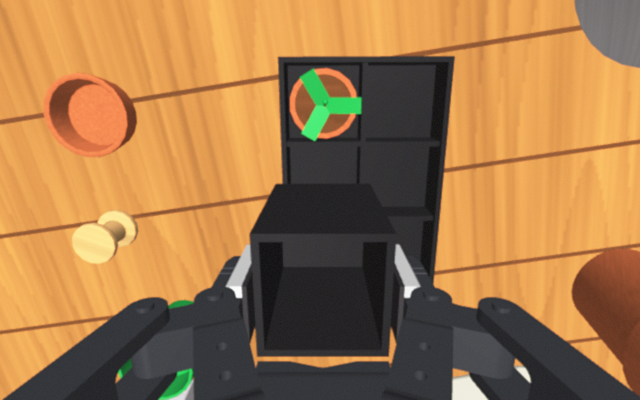

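The square pot is held square (rim at 250–395, 235–355) and lined up with the tray.

```bash
python3 - <<'E'
from h import *
t=[.597,.0131]
env.movel([*t,.17]); env.dwell(.2); T()
print(env.movel([*t,.1156],.04,stop_force=8)); T()
env.dwell(.1); env.grip(.085); T()
env.movel([*t,.26],.2); T()
env.reach([.53,.0131,.30],quat(0)); env.dwell(.2)
p,d,w=look(); cv2.imwrite('pics/sq3.png',p)
rect('sq',w,comp(w,(.597,.013),.04,.062,.082))
E
```

```text
t 14.2 [0.5977 0.0132 0.1712] [ 0.1 -0.5 -0.9] open 0.0494
True
t 15.5 [0.5969 0.0131 0.1165] [-0.  -0.5  4.2] open 0.0497
t 16.0 [0.5959 0.013  0.1153] [ 0.1  0.7 -0.2] open 0.0846
t 16.9 [0.5963 0.0129 0.2589] [-0.2 -0.4 -0.2] open 0.0851
sq 1123 [596.1  13.4] [50.  50.2] 81.4 z [0.0654 0.0726 0.074 ]
```

View pics/sq3.png

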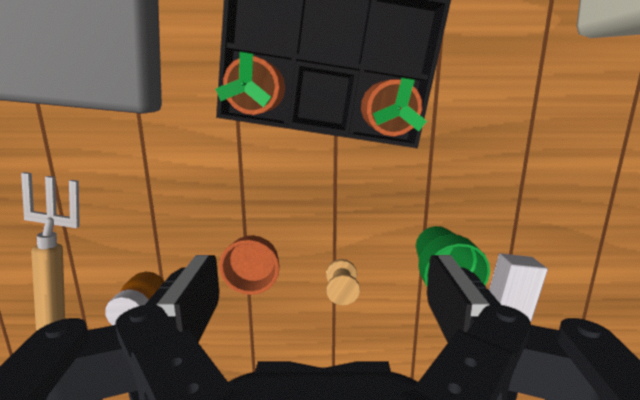

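The square pot sits down in the cell at (322,97), rim at 73–74 mm. Next is the saucer.

```bash
python3 - <<'E'
from h import *
s=[.4199,.0927]; b=[.6504,.2668]
env.reach([*s,.18],quat(0)); env.movel([*s,.10]); env.dwell(.15); T()
print(env.movel([*s,.069],.05,stop_force=8)); env.grip(.05,30); T()
env.movel([*s,.20],.2); T()
env.reach([*b,.20],quat(0)); env.dwell(.2); T()
p,d,w=look(); cv2.imwrite('pics/sa.png',p)
env.movel([*b,.13]); env.dwell(.2)
print(env.movel([*b,.106],.03,stop_force=6)); T()
env.grip(.085); env.movel([*b,.22],.2)
env.reach([.60,.2668,.32],quat(0)); env.dwell(.2)
p,d,w=look(); cv2.imwrite('pics/sa2.png',p)
rect('saucer',w,comp(w,b,.06,.054,.07)); m=comp(w,(.65,.266),.14,.03,.05); rect('block',w,m); T()
E
```

```text
t 19.9 [0.4208 0.0928 0.101 ] [-0.   0.  -0.2] open 0.0849
False
t 21.1 [0.4201 0.0927 0.0698] [-1.9 -0.3 10.9] open 0.0633
t 21.9 [0.4193 0.0925 0.1993] [ 0.4  0.9 -1.4] open 0.0633
t 23.2 [0.6501 0.2658 0.2004] [-0.4 -0.5 -0.9] open 0.0635
True
t 24.7 [0.6501 0.2667 0.11  ] [ 0.1 -0.5  5.5] open 0.0631
saucer 1569 [649.7 266.9] [64.2 64.2] 46.9 z [0.0555 0.0622 0.0639]
block 21631 [650.4 266.9] [200.3 120.2] 84.7 z [0.0365 0.0387 0.04  ]
t 26.5 [0.5998 0.2663 0.318 ] [ 0.6  0.5 -0.4] open 0.0851
```

View pics/sa2.png

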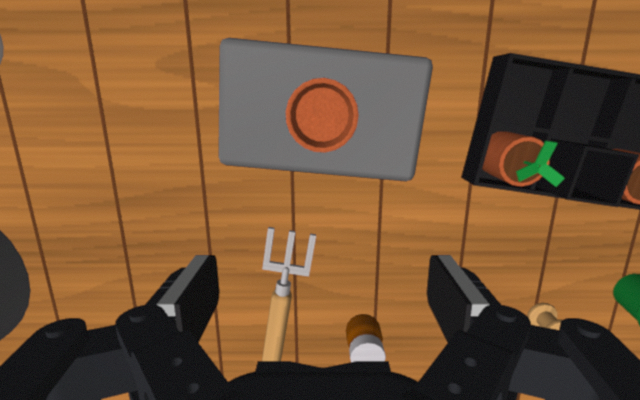

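The saucer is flat in the middle of the block, at (322,115). Next is the green pot.

```bash
python3 - <<'E'
from h import *
s=[.4378,-.1125]; b=[.6499,.2669]; a=np.radians(80)
q=kin.inverse_kinematics([*b,.2],quat(a)); print(q)
env.reach([*s,.22],quat(a)); env.movel([*s,.14]); env.dwell(.15); T()
env.movel([*s,.110],.08); env.grip(.045,25); T()
env.movel([*s,.25],.2)
env.reach([*b,.25],quat(a)); env.dwell(.2); T()
env.movel([*b,.18]); env.dwell(.2); T()
print(env.movel([*b,.152],.03,stop_force=6)); T()
env.grip(.085); env.movel([*b,.26],.2)
env.reach([.59,.2668,.33],quat(0)); env.dwell(.2)
p,d,w=look(); cv2.imwrite('pics/po.png',p)
rect('pot',w,comp(w,b,.06,.108,.125)); T()
g=comp(w,b,.06,.046,.067,); rect('saucer',w,g)
E
```

```text
[-0.25797161  0.64259623 -0.3293499   1.55074398  0.23438229  0.98735315
 -0.83037948]
t 29.1 [ 0.4386 -0.1126  0.141 ] [ 0.4 -1.   0.4] open 0.0849
t 30.0 [ 0.4381 -0.1125  0.1107] [-1.4 -1.1  6.2] open 0.0622
t 32.6 [0.6502 0.2655 0.2503] [-0.6 -0.2 -1.2] open 0.0627
t 33.4 [0.6506 0.2673 0.1815] [ 0.2  0.1 -0.1] open 0.0624
True
t 34.2 [0.6497 0.2668 0.1568] [-1.1 -0.7  4.8] open 0.0619
pot 1094 [649.1 266.7] [61.2 60.9] 47.6 z [0.11   0.1145 0.1159]
t 36.6 [0.5901 0.2667 0.3296] [-0.9 -1.1 -0.4] open 0.0853
saucer 1891 [649.2 266.7] [43.4 43.3] 13.2 z [0.0478 0.0493 0.0642]
```

View pics/po.png

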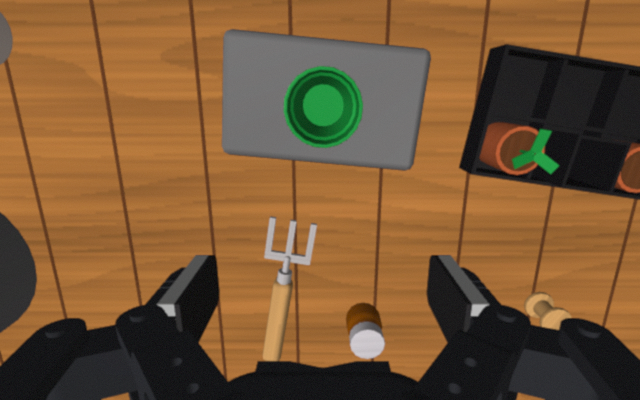

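The green pot is seated at (323,105), concentric, with its rim at 116 mm. Last is the fork.

```bash
python3 - <<'E'
from h import *
f=[.4225,.3172]; a=np.radians(-9.7); t=[.5836,-.2963]
for y in (-86.3,93.7):
    print(y,kin.inverse_kinematics([*t,.28],quat(np.radians(y))))
env.grip(.06); env.reach([*f,.16],quat(a)); env.dwell(.15); T()
print(env.movel([*f,.075],.08,stop_force=10)); env.grip(.01,60); T()
env.movel([*f,.13],.1); env.dwell(.1); T(); env.movel([*f,.28],.2)
p,d=camera('scene'); cv2.imwrite('pics/fk.png',cv2.resize(p[50:300,300:560],None,fx=2,fy=2))
E
```

```text
-86.3 [ 0.02126244  0.50196677  0.49947122  1.65790563 -0.26880663  1.050616
 -2.47353488]
93.7 [ 0.44741816  0.46763673 -0.10072304  1.62598935  0.05226066  1.05059751
  0.39603047]
t 38.1 [0.4244 0.3173 0.1611] [-0.4  0.1 -0.2] open 0.0602
False
t 39.8 [0.4228 0.3174 0.0756] [-2.   0.   5.2] open 0.0229
t 40.5 [0.4221 0.3168 0.1292] [-0.4  0.3 -1.1] open 0.0224
```

View pics/fk.png

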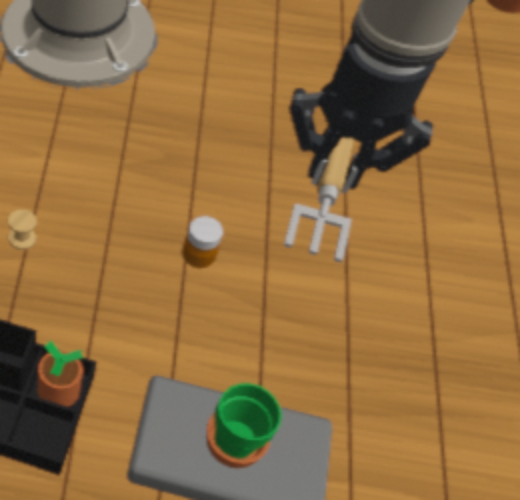

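The fork is held level near its middle and the other placings stand, so I'll place it.

```bash
python3 - <<'E'
from h import *
t=[.5836,-.2963]
env.reach([*t,.28],quat(np.radians(93.7))); env.dwell(.2); T()
env.movel([*t,.11]); env.dwell(.2); T()
print(env.movel([*t,.0755],.03,stop_force=6)); T()
env.grip(.06); env.movel([*t,.20],.15)
env.reach([.52,-.2963,.34],quat(0)); env.dwell(.2); T()
p,d,w=look(); cv2.imwrite('pics/end.png',p); np.savez('end.npz',w=w,p=p)
rect('handle',w,comp(w,t,.12,.009,.035))
f=(w[...,2]>.03)&(w[...,2]<.12)&(np.abs(w[...,0]-.655)<.02)&(np.abs(w[...,1]+.29)<.06)
q=w[f]; print('front',f.sum(), np.polyfit(q[:,1]+.29,q[:,0],1))
p,d=camera('top'); cv2.imwrite('pics/end2.png',p); w=world('top',d)
for n,c,z in [('jar',(.3824,.2151),.055),('reel',(.401,-.008),.04),('tin',(.3896,-.201),.03),('pot',(.65,.267),.116),('sq',(.597,.013),.074)]: rect(n,w,comp(w,c,.06,z-.008,z+.008))
E
```

```text
t 44.2 [ 0.5839 -0.2957  0.28  ] [-0.   0.8 -1.8] open 0.0229
t 45.7 [ 0.584  -0.2965  0.1109] [ 0.  -1.1 -1.5] open 0.0227
True
t 46.8 [ 0.5834 -0.2962  0.0757] [-0.6 -0.3  5.9] open 0.0223
t 49.8 [ 0.52   -0.2962  0.3395] [-0.5 -0.1  0.5] open 0.0601
handle 2708 [ 584.3 -321.8] [ 24.  135.6] 3.6 z [0.0152 0.0201 0.0219]
front 3311 [-0.0653889   0.65366661]
jar 252 [382.4 215.3] [38.  38.8] 4.9 z [0.0512 0.0551 0.0588]
reel 191 [401.1  -8.1] [32.3 34.2] 4.2 z [0.0367 0.0398 0.0436]
tin 511 [ 389.6 -201. ] [40.4 69.9] 83.4 z [0.0264 0.0304 0.0338]
pot 174 [647.8 266.3] [60.9 60.4] 50.4 z [0.1088 0.1151 0.1194]
sq 150 [595.   13.5] [50. 51.] 81.1 z [0.0675 0.0738 0.0782]
```

View pics/end.png

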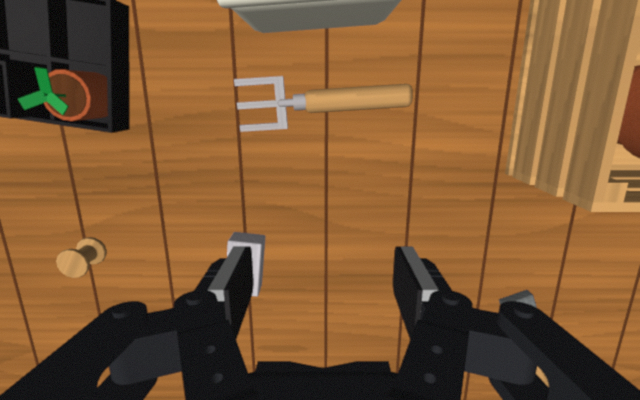

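View pics/end2.png

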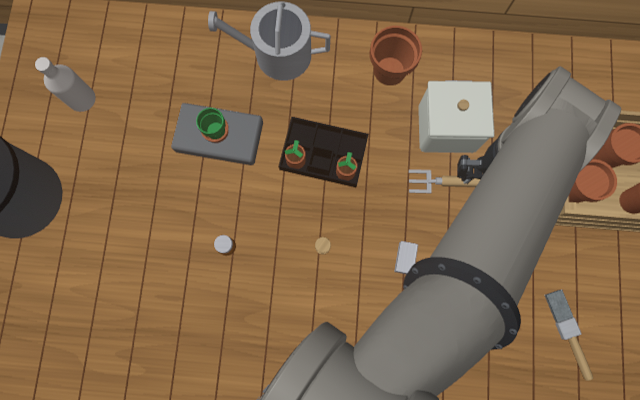

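The fork lies 7 cm in front of the caddy, parallel and centred (handle 305–411, tines 235–285, row ~100). The reel, jar and tin have not moved.

```bash
python3 -c "
from h import *
print(job.job_done())"
```

```text
the job is handed in; nothing more can be done
None
```

The job is handed in at about 50 s on the robot's clock, with no verdict returned: my last measurements put the saucer, green pot, square pot and fork within tolerance, and the reel, jar and seed tin unmoved.

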